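# Clamp the block in the drilling jig

## Robot

A 6-joint arm with a two-finger parallel gripper is mounted at the origin on a cart in front of the work surface, level with it; the furniture and walls round the work are solid. World frame = base frame: x ahead of the robot, y to its left, z up, the work surface at z = 0. Lengths are in m, angles in rad, forces in N, time in s.
With the tool pointing down it reaches from about 0.4 to 0.925 m from the base axis. Payload 3.4 kg.
Tool frame: the origin (TCP) lies at the very end of the fingers, on their centre line; the grasp point (between the pads) lies 19 mm behind it; z points along the fingers, y is the line along which they close (so a half turn about z gives the same grasp; the last joint's range is limited). The gripper opens to 85 mm and grips with 20 to 120 N. Pads are 22 mm wide; open, the fingers measure 114 mm over their backs; the gripper's body (76 mm by 85 mm) begins 54 mm behind the grasp point. The pads swing forward as they close: fully open they stand 13 mm farther back than shut.
Start: joints at [1.036, 0.307, 1.506, -0, 1.328, -0.073], TCP at [0.256, 0.515, 0.231] pointing down, gripper open.
Joint ranges: [-3.12, 3.12], [-1.05, 2.28], [0.14, 2.33], [-1.42, 4.57], [0.1, 2.73], [-2.68, 2.68]. Speed limits (rad/s): [2.57, 2.57, 3.14, 3.14, 3.14, 3.14].

## Interface

Orientations are given as a rotation vector (axis times angle).
In Python, from station import robot gives the robot as it stands. The module is installed in compiled form; this text tells all that it offers.
- The arm moves only by the tool jog_arm, never from a script. Its argument "motion" is one flat list of numbers, 7 for each row, row after row: the closure, from 0 (fully open) to 1 (shut), then the shift along the tool's x, y, z in mm, then the turn, a rotation vector about the tool's x, y, z in rad. A call has 1 to 20 rows; each row shifts and turns the commanded pose from where the row before left it, along the tool's axes as they then stand; what a row does not reach is not made up. A row lasts 1/8 s, in which the tool goes at most 62.5 mm and 10.7 degrees, less where a joint would pass 70% of its speed; a pose out of reach is approached as far as the arm can. A call is refused whole if a number of a shift passes 62.5 or a number of a turn 0.188, either way. A call with a gripper value outside its range is refused whole. The fingers move at their own pace and stop on an object; "grip_force" is the grip in N (left out, the last holds). Time passes only in rows, so rows that do not move let the fingers close. It gives the time, the measured TCP pose, the force, the opening and the grip force at its end, in the units of the state.
- robot.get_obs(): the state, without advancing time (a new reading comes with each control period).
- robot.capture(name): name is "scene" or "top" or "wrist"; returns a dict with "img" (480x640x3 uint8, red, green, blue), "camera_matrix" (3x3 intrinsics, pixels), "rvec" (rotation vector, rad) and "tvec" (3), from world to camera coordinates, as OpenCV has them. Camera axes: x right, y down, z forward; pixel columns grow to the right and rows downward; lengths in m; the calibration is good to about 2 mm. A picture is of the moment at which its call begins. There is no depth.
- robot.hand_in(): hands the job in; it is judged then, once.
The state is a dict: "clock": time; "joint_positions": joint angles; "dq": joint speeds; "effort": joint torques, N m; "tcp_pos": TCP position; "tool_rot": TCP orientation; "wrist_force": force on the tool from outside, world axes, zero at the start; "wrist_torque": the same for the moment, N m; "finger_gap": finger opening in m; "gripper_force": force on a finger pad.
Only numpy, scipy, OpenCV 4.12 (cv2) and the standard library are available. Lean on these libraries where they do the work, as an engineer would, in place of code of your own. Each camera call takes 0.05 s, during which the arm holds its last target. There are 200 camera calls.

## Task

Get the wooden block ready for drilling: with your fingertips, push it along the jig's channel until it is fully against the metal end stop, then push the toggle clamp's handle over and down past its dead point until it snaps into lock with the rubber pad pressing on the block. Only push: do not pick the block up, and leave the other things on the bench where they are.

Things in the scene. Friction and masses are not known exactly. Their poses are not given: they have to be found in the camera images.
- drill_jig: Jig fixed to the bench: plywood plate 210 mm (its x, -105 to 105) by 175 mm (its y, -65 to 110), 15 mm thick. Origin at bench height on the channel's centre line, z up. Two wooden rails, tops at z = 27 mm, run along x (-100 to 65 mm) at y = +-30 mm and leave a channel 46 mm wide, floor at z = 15 mm, leading to an aluminium end stop on the +x side.
- stop_face (a point): Middle of the end stop's face towards the channel, at jig x = 75, y = 0, z = 27 mm. The stop is 80 mm wide and its top is 39 mm above the bench.
- clamp_hinge (a point): Point on the clamp handle's hinge axis, which runs along jig x, at jig x = 45, y = 82, z = 59 mm. The steel clamp bracket round it (x 20 to 70 mm, y 46 to 94 mm) is up to 69 mm high. The handle swings in the plane jig x = 45 mm, away from the channel. The clamp's arm reaches from the bracket over the channel; open, arm and pad stay below z = 135 mm.
- clamp_handle (a joint): Toggle clamp handle, rad. 0 = open: handle 77 degrees above level, end 190 mm above the bench. Grows as it is pushed towards jig +y and down; 1.35 = locked, level, pointing to jig +y. Arm and pad follow. From 0.7 the sprung pad on the block resists (about 3 N at the grip) to the dead point at 1.05, then drives the handle to its stop by itself. Elsewhere friction holds it.
- handle_grip (a point): Centre of the black rubber grip of the clamp's handle, 100 mm from the hinge axis. The grip is round, 18 mm thick, and reaches from 57 to 133 mm from the axis.
- pad_face (a point): Centre of the underside of the clamp's round rubber pad, 18 mm across, sprung with 11 mm travel. Open, about 87 mm above the bench; locked, it presses on the block's top at jig x = 45 mm, y = 0 with about 10 N.
- beech_block: Drilled wooden block 110 x 42 x 30 mm, 0.09 kg, loose, lying in the jig's channel 30 to 60 mm short of the stop. Origin at the centre of its underside; its long side is its own y axis, which lies along jig x. Fully home its centre is at jig x = +20 mm.
- spanner_13: Open-ended steel spanner 188 mm long, lying on the bench beside the jig's -y edge; bystander.
- bolt_m12: Steel bolt 77 mm long, lying on the plate beside the +y rail, nearer the robot than the clamp; bystander.
- nut_m16: Steel nut 35 mm wide, 14 mm high, lying near the plate's +y edge, nearer the robot than the clamp; bystander.
- marker: White pen with a blue cap, 132 mm long, lying at the front left of the bench; bystander.
- tape_measure: Yellow tape measure 84 x 36 x 62 mm, standing at the left of the bench; bystander.
Mind the look-alikes: they are no part of the job. What is meant by the beech_block is not green, red or yellow, and is the larger of those in its own colour.

How it is judged:
By the outcome, as a careful person would: the job done as asked, in the order asked, and still so for the second after the job is handed in, with the robot touching nothing.
It also fails if it takes over 51 s, if anything falls off the work surface, if the arm or the gripper's body presses on something with over 40 N, if the wrist force passes 120 N, or if a joint passes its speed limit or range.

## Working session

There is one attempt and no reset: what is moved stays moved. The work goes in short steps, Python scripts to look and compute and a tool call to move; the robot and the scene stay as the last step left them, time stands still between calls to the robot, and variables do not carry over. Pictures are saved under pics/ and viewed, at most 10 in all, crops included, and the job is handed in when it is done.

Besides the shell and the picture viewer there is one more tool, called after ">>>" in YAML: its name, and indented under it one key for each argument. jog_arm: Moves the arm, as the interface text tells. Its arguments: {"type":"object","properties":{"motion":{"type":"array","items":{"type":"number"}},"grip_force":{"type":"number"}},"required":["motion"]}

```bash
mkdir -p pics
cat > h.py <<'E'
from station import robot
import numpy as np, cv2
from scipy.spatial.transform import Rotation as R
def snap(n,f):
    c=robot.capture(n); cv2.imwrite(f'pics/{f}.png',c['img'][:,:,::-1]); np.savez(f'pics/{f}.npz',**c); return c
def ray(f,uv,z):
    c=np.load(f'pics/{f}.npz'); K=c['camera_matrix']; Rm=cv2.Rodrigues(c['rvec'])[0]; t=c['tvec'].ravel()
    d=Rm.T@np.linalg.inv(K)@np.array([uv[0],uv[1],1.]); o=-Rm.T@t
    return o+d*(z-o[2])/d[2]
def proj(f,P):
    c=np.load(f'pics/{f}.npz'); return cv2.projectPoints(np.array(P,float).reshape(-1,1,3),c['rvec'],c['tvec'],c['camera_matrix'],None)[0].reshape(-1,2)
E
python3 -c "
from h import *
for n in ['scene','top']:
    c=snap(n,n+'1'); print(n,-cv2.Rodrigues(c['rvec'])[0].T@c['tvec'].ravel(),c['camera_matrix'][0,0])
print(robot.get_obs())"
```

```text
scene [-0.09750248 -0.3391701   0.89766968] 487.7364706165894
top [0.41766834 0.05688764 1.13305326] 520.7532986857653
{'clock': 0.1, 'joint_positions': array([ 1.03544582e+00,  3.07514344e-01,  1.50755404e+00,  1.27871619e-05,
        1.32840795e+00, -7.34898752e-02]), 'dq': array([-0.00033759, -0.00282581, -0.00384978,  0.00132128,  0.0007828 ,
        0.0007113 ]), 'effort': array([ 2.97352621e-03, -4.58525062e+01, -2.52611589e+01, -1.06037241e-04,
        5.59731838e-03, -1.95729547e-05]), 'tcp_pos': array([0.25591644, 0.51420089, 0.23045965]), 'tool_rot': array([-7.18930391e-01, -3.05763208e+00,  2.81646561e-03]), 'wrist_force': array([-0.2602885 ,  0.53829656, -0.15629111]), 'wrist_torque': array([-0.01324416,  0.05013345, -0.02093528]), 'gripper_force': 0.0, 'finger_gap': 0.0859097458119112}
```

View pics/top1.png

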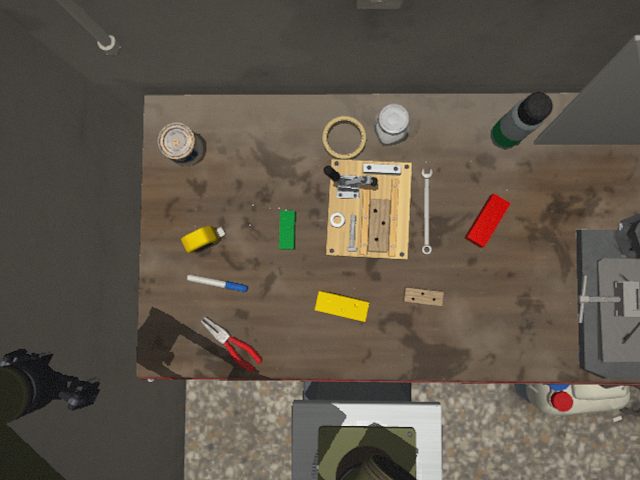

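View pics/scene1.png

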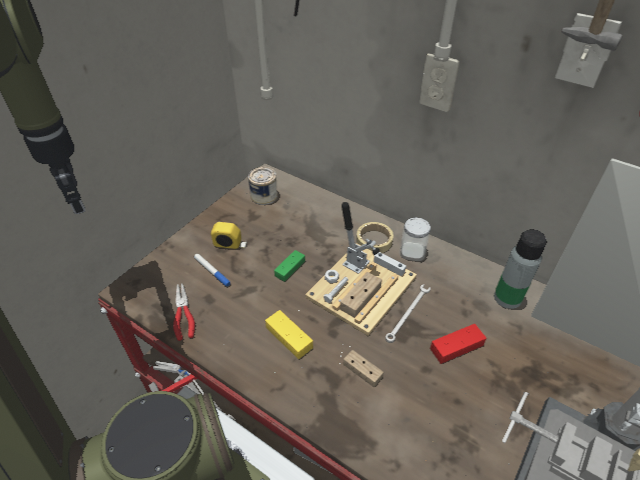

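The top view shows the jig's plate with corners at about (331,162), (411,163), (408,259) and (327,255). There are two wooden-coloured blocks. One is in the channel at (379,225) and the smaller one lies loose on the bench at (424,297). The one in the channel fits the description, because it is larger and lies inside the jig. I'll confirm it in an enlarged crop.

```bash
python3 -c "
from h import *
im=cv2.imread('pics/top1.png')[150:270,315:450]; cv2.imwrite('pics/crop1.png',cv2.resize(im,None,fx=5,fy=5,interpolation=cv2.INTER_CUBIC))"
```

```text
(no output)
```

View pics/crop1.png

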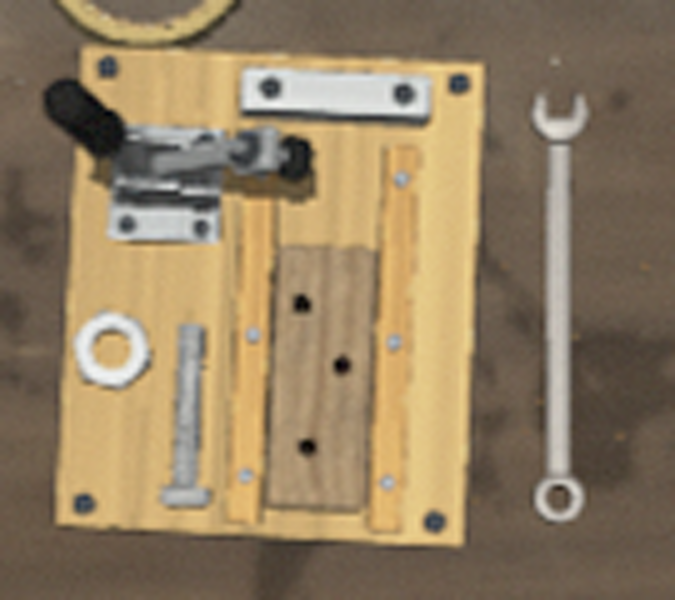

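The crop confirms it: the drilled beech block lies in the channel, with top corners at crop (283,245), (376,250), (362,510) and (267,503). The plate corners are at (83,46), (485,64), (464,546) and (56,524). The pad is at about (295,157) and the grip runs from (65,100) to (105,135).

```bash
cat >> h.py <<'E'
def crop(u,v): return (315+(u+.5)/5-.5,150+(v+.5)/5-.5)
def w2(P):  # jig -> world (mm->m)
    J=np.load('jig.npz'); P=np.array(P,float)/1e3; return J['R']@P+J['t']
E
python3 -c "
from h import *
W=np.array([ray('top1',crop(*p),.015) for p in [(83,46),(485,64),(464,546),(56,524)]])
Jp=np.array([[105,110,15],[105,-65,15],[-105,-65,15],[-105,110,15]])/1e3
a=W[:,:2]-W[:,:2].mean(0); b=Jp[:,:2]-Jp[:,:2].mean(0)
th=np.arctan2((b[:,0]*a[:,1]-b[:,1]*a[:,0]).sum(),(a*b).sum())
Rm=R.from_rotvec([0,0,th]).as_matrix(); t=np.r_[W[:,:2].mean(0)-Rm[:2,:2]@Jp[:,:2].mean(0),0]
np.savez('jig.npz',R=Rm,t=t)
print('yaw',th,'t',t); print('res mm',(W-(Jp@Rm.T+t))*1e3)
for n,p in dict(bf1=(283,245),bf2=(376,250),bb2=(362,510),bb1=(267,503)).items(): print(n,Rm.T@(ray('top1',crop(*p),.045)-t)*1e3)
print('stop edge',Rm.T@(ray('top1',crop(335,112),.039)-t)*1e3)
for n,p in dict(back=(-50,0,30),hinge=(45,82,59),grip0=(45,104.5,156.4),pad=(45,0,87)).items():
  q=w2(p); print(n,q.round(4),np.linalg.norm(q[:2]), (proj('top1',q)-[315,150])*5)
o=robot.get_obs(); print(R.from_rotvec(o['tool_rot']).as_matrix().round(3))
"
```

```text
yaw -0.04856531764303443 t [ 0.56709704 -0.02775192  0.        ]
res mm [[-8.85680577e-01 -4.43629262e-01 -9.71445147e-14]
 [-4.92113989e-01  4.06588463e-01 -9.71445147e-14]
 [ 6.43741704e-01  1.45221864e-01 -9.71445147e-14]
 [ 7.34052861e-01 -1.08181065e-01 -9.71445147e-14]]
bf1 [16.64170079 20.16799476 45.        ]
bf2 [ 16.46884995 -18.81179083  45.        ]
bb2 [-92.94547266 -18.07709796  45.        ]
bb1 [-92.12183339  21.53094265  45.        ]
stop edge [75.38349858  0.67661063 39.        ]
back [ 0.5172 -0.0253  0.03  ] 0.517775685098248 [[318.81824551 406.50352561]]
hinge [0.616 0.052 0.059] 0.6182128071387236 [[137.63190013 163.03093393]]
grip0 [0.6171 0.0744 0.1564] 0.621590564695062 [[ 79.70629922 113.20184748]]
pad [ 0.612  -0.0299  0.087 ] 0.6127756797632906 [[340.60795008 160.16998197]]
[[-0.895  0.446 -0.001]
 [ 0.446  0.895 -0.002]
 [ 0.    -0.002 -1.   ]]
```

The jig fit agrees to 1 mm and the block measures 109 x 40 mm. Its rear face is at jig x ≈ -93, so it has about 58 mm to travel. Next I move the shut fingers behind it.

>>> jog_arm:
  motion: [1,-24,-12,0,0,0,0,1,-24,-12,0,0,0,0,1,-24,-12,0,0,0,0,1,-24,-12,0,0,0,0,1,-24,-12,0,0,0,0,1,-24,-12,0,0,0,0,1,-24,-12,0,0,0,0,1,-24,-12,0,0,0,0,1,-24,-12,0,0,0,0,1,-24,-12,0,0,0,0,1,-24,-12,0,0,0,0,1,-24,-12,0,0,0,0,1,0,0,0,0,0,-0.138,1,0,0,0,0,0,-0.138,1,0,0,0,0,0,-0.138,1,0,0,0,0,0,0]

```text
clock: 2.1
tcp_pos: [0.4496, 0.2573, 0.2309]
tool_rot: [-0.078, -3.14, 0.001]
wrist_force: [-1.3, -0.6, -0.0]
finger_gap: 0.0003
gripper_force: 0.0
```

```bash
cat >> h.py <<'E'
def st(target=None):
    o=robot.get_obs(); J=np.load('jig.npz'); T=R.from_rotvec(o['tool_rot']).as_matrix()
    print('t',o['clock'],'jig mm',(J['R'].T@(o['tcp_pos']-J['t'])*1e3).round(1),'F jig',(J['R'].T@o['wrist_force']).round(1),'gap',round(o['finger_gap'],3))
    print('tool in jig\n',(J['R'].T@T).round(3),'q',o['joint_positions'].round(2))
    if target is not None:
        print('shift tool mm',(T.T@(w2(target)-o['tcp_pos'])*1e3).round(1))
        G=J['R']@np.diag([-1.,1,-1]); print('rot',R.from_matrix(T.T@G).as_rotvec().round(4))
E
python3 -c "
from h import *
st((-122,0,120))"
```

```text
t 2.1 jig mm [-131.2  279.1  230.9] F jig [-1.2 -0.7 -0. ] gap 0.0
tool in jig
 [[-1.     0.001 -0.001]
 [ 0.001  1.    -0.   ]
 [ 0.001 -0.    -1.   ]] q [ 0.44  0.23  1.62 -0.    1.29 -1.08]
shift tool mm [  -9.5 -279.   111. ]
rot [-0.0004 -0.0008 -0.0008]
```

>>> jog_arm:
  motion: [1,-1,-28,0,0,0,0,1,-1,-28,0,0,0,0,1,-1,-28,0,0,0,0,1,-1,-28,0,0,0,0,1,-1,-28,0,0,0,0,1,-1,-28,0,0,0,0,1,-1,-28,0,0,0,0,1,-1,-28,0,0,0,0,1,0,-28,0,0,0,0,1,0,-27,0,0,0,0,1,0,0,35,0,0,0,1,0,0,35,0,0,0,1,0,0,35,0,0,0,1,0,0,35,0,0,0,1,0,0,35,0,0,0,1,0,0,20,0,0,0,1,0,0,10,0,0,0,1,0,0,0,0,0,0]

```text
clock: 4.35
tcp_pos: [0.4443, -0.0215, 0.026]
tool_rot: [-0.077, -3.14, -0.0]
wrist_force: [0.4, -0.7, 0.6]
finger_gap: 0.0
gripper_force: 0.0
```

```bash
python3 -c "
from h import *
st((-122,0,25))
c=snap('top','top2'); snap('scene','scene2')
im=cv2.imread('pics/scene2.png')[220:350,280:440]; cv2.imwrite('pics/crop2.png',cv2.resize(im,None,fx=4.5,fy=4.5,interpolation=cv2.INTER_CUBIC))"
```

```text
t 4.35 jig mm [-122.9    0.3   26. ] F jig [ 0.5 -0.6  0.6] gap 0.0
tool in jig
 [[-1.     0.    -0.001]
 [ 0.     1.     0.   ]
 [ 0.001  0.    -1.   ]] q [-0.14  0.41  2.03 -0.    0.7  -1.67]
shift tool mm [-0.9 -0.3  1. ]
rot [ 0.0001 -0.0011 -0.0003]
```

View pics/crop2.png

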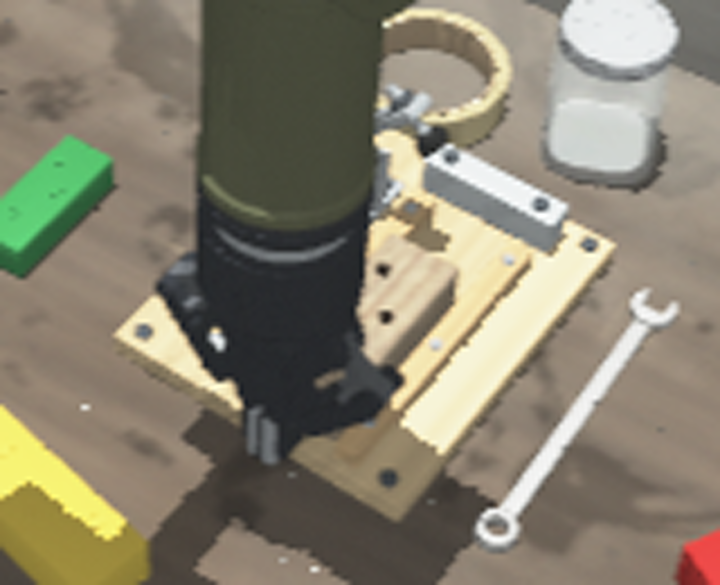

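The finger tips, at crop (262,445), are in line behind the block. Pushing now.

>>> jog_arm:
  motion: [1,-5,0,0,0,0,0,1,-5,0,0,0,0,0,1,-5,0,0,0,0,0,1,-5,0,0,0,0,0,1,-5,0,0,0,0,0,1,-5,0,0,0,0,0,1,-5,0,0,0,0,0,1,-5,0,0,0,0,0,1,-5,0,0,0,0,0,1,-5,0,0,0,0,0,1,-5,0,0,0,0,0,1,-5,0,0,0,0,0,1,-4,0,0,0,0,0,1,-4,0,0,0,0,0,1,0,0,0,0,0,0]

```text
clock: 6.32
tcp_pos: [0.5132, -0.0249, 0.0264]
tool_rot: [0.075, 3.14, -0.0]
wrist_force: [0.7, -0.0, -0.1]
finger_gap: 0.0003
gripper_force: 0.0
```

```bash
python3 -c "
from h import *
st((-46,0,25))"
```

```text
t 6.325 jig mm [-54.    0.3  26.4] F jig [ 0.7  0.  -0.1] gap 0.0
tool in jig
 [[-1.    -0.001  0.001]
 [-0.001  1.    -0.   ]
 [-0.001 -0.    -1.   ]] q [-0.13  0.47  1.88  0.    0.79 -1.65]
shift tool mm [-8.  -0.3  1.4]
rot [-0.0001  0.0009  0.0008]
```

>>> jog_arm:
  motion: [1,-1.5,0,0,0,0,0,1,-1.5,0,0,0,0,0,1,-1,0,0,0,0,0,1,-1,0,0,0,0,0,1,-1,0,0,0,0,0]

```text
clock: 6.95
tcp_pos: [0.5185, -0.0251, 0.0263]
tool_rot: [-0.075, -3.141, -0.0]
wrist_force: [-0.3, -1.1, -0.3]
finger_gap: -0.0
gripper_force: 0.2
```

>>> jog_arm:
  motion: [1,-1,0,0,0,0,0,1,-1,0,0,0,0,0,1,0,0,0,0,0,0]

```text
clock: 7.32
tcp_pos: [0.5193, -0.0251, 0.0262]
tool_rot: [-0.075, -3.139, -0.0]
wrist_force: [-3.6, 0.0, 1.9]
finger_gap: -0.0001
gripper_force: 1.8
```

```bash
python3 -c "
from h import *
st((-46,0,25));snap('top','top3'); 
im=cv2.imread('pics/top3.png')[150:270,315:450]; cv2.imwrite('pics/crop3.png',cv2.resize(im,None,fx=5,fy=5,interpolation=cv2.INTER_CUBIC))"
```

```text
t 7.325 jig mm [-47.8   0.4  26.2] F jig [-3.6 -0.1  1.9] gap -0.0
tool in jig
 [[-1.    -0.001 -0.002]
 [-0.001  1.     0.   ]
 [ 0.002  0.    -1.   ]] q [-0.13  0.48  1.87 -0.    0.8  -1.65]
shift tool mm [-1.8 -0.4  1.2]
rot [ 0.     -0.002   0.0009]
```

View pics/crop3.png

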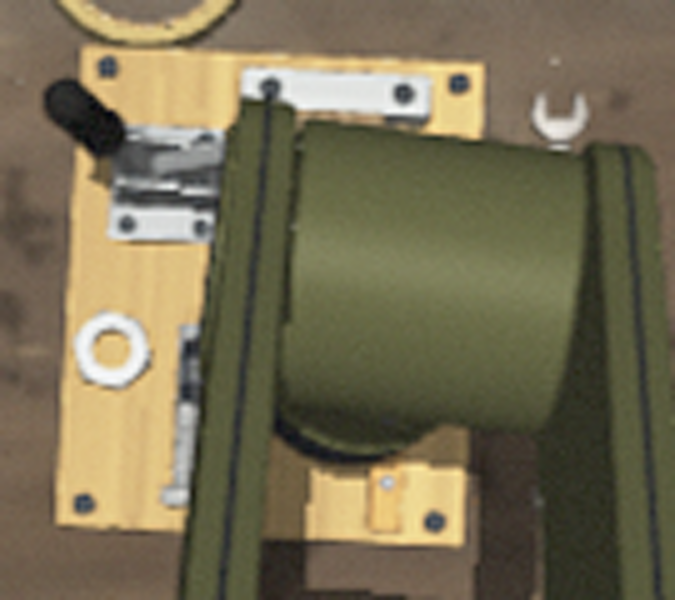

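The arm hides the block in this view, but the 3.6 N reading says it has met the stop. I'll press a little more to seat it, then back off, rise and look.

>>> jog_arm:
  motion: [1,-1,0,0,0,0,0,1,-1,0,0,0,0,0,1,0,0,0,0,0,0]

```text
clock: 7.75
tcp_pos: [0.5193, -0.025, 0.026]
tool_rot: [-0.075, -3.135, -0.0]
wrist_force: [-7.2, -0.1, 5.3]
finger_gap: -0.0001
gripper_force: 3.7
```

>>> jog_arm:
  motion: [1,8,0,0,0,0,0,1,20,0,0,0,0,0,1,0,0,-40,0,0,0,1,0,0,-50,0,0,0,1,0,0,-50,0,0,0,1,0,0,-40,0,0,0,1,20,40,0,0,0,0,1,20,45,0,0,0,0,1,0,45,0,0,0,0,1,0,45,0,0,0,0,1,0,0,0,0,0,0]

```text
clock: 9.12
tcp_pos: [0.4642, 0.1558, 0.2068]
tool_rot: [0.069, 3.137, 0.003]
wrist_force: [-0.2, 0.1, -0.1]
finger_gap: 0.0001
gripper_force: 0.0
```

```bash
python3 -c "
from h import *
st((45,104,156));snap('top','top4'); 
im=cv2.imread('pics/top4.png')[150:270,315:450]; cv2.imwrite('pics/crop4.png',cv2.resize(im,None,fx=5,fy=5,interpolation=cv2.INTER_CUBIC))"
```

```text
t 9.125 jig mm [-111.7  178.3  206.8] F jig [-0.2  0.1 -0.1] gap 0.0
tool in jig
 [[-1.    -0.005  0.003]
 [-0.005  1.     0.002]
 [-0.003  0.002 -1.   ]] q [ 0.24  0.21  1.72  0.    1.21 -1.29]
shift tool mm [-156.2  -75.2   51.1]
rot [0.002  0.0034 0.0049]
```

View pics/crop4.png

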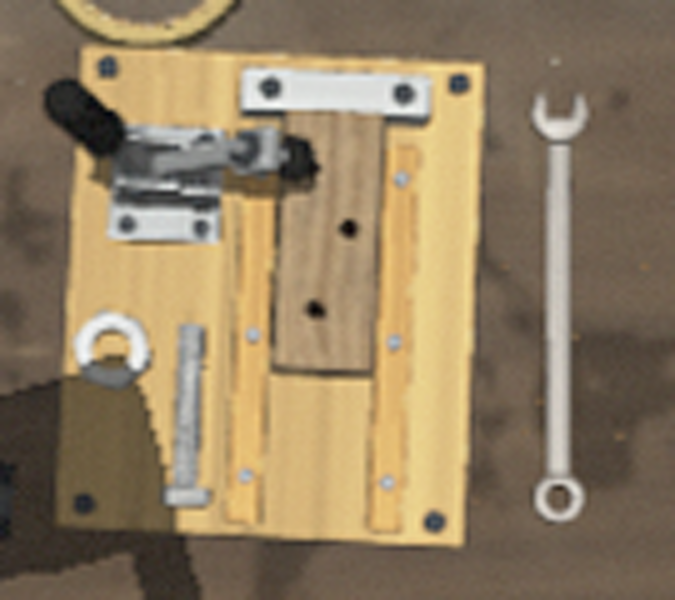

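The block's front edge now meets the stop at crop row 112 and its rear edge is at row 372. The gap is closed and the bolt, nut and spanner haven't moved. Next I go round to the channel side of the handle, staying above the clamp's arm.

>>> jog_arm:
  motion: [1,0,-28,0,0.002,0.003,0.005,1,0,-28,0,0,0,0,1,0,-28,0,0,0,0,1,0,-28,0,0,0,0,1,-26,0,0,0,0,0,1,-26,0,0,0,0,0,1,-26,0,0,0,0,0,1,-26,0,0,0,0,0,1,-26,0,0,0,0,0,1,-26,0,0,0,0,0,1,0,0,20,0,0,0,1,0,0,20,0,0,0,1,0,0,4,0,0,0,1,0,0,0,0,0,0]

```text
clock: 10.92
tcp_pos: [0.6128, 0.0317, 0.1621]
tool_rot: [-0.084, -3.137, 0.003]
wrist_force: [-0.7, -0.0, 0.8]
finger_gap: -0.0002
gripper_force: 0.0
```

```bash
python3 -c "
from h import *
st((45,66,163));snap('scene','scene5'); 
im=cv2.imread('pics/scene5.png')[170:300,290:450]; cv2.imwrite('pics/crop5.png',cv2.resize(im,None,fx=4.5,fy=4.5,interpolation=cv2.INTER_CUBIC))"
```

```text
t 10.925 jig mm [ 42.8  61.6 162.1] F jig [-0.7 -0.   0.8] gap -0.0
tool in jig
 [[-1.     0.005 -0.003]
 [ 0.005  1.    -0.002]
 [ 0.003 -0.002 -1.   ]] q [-0.02  0.42  1.51 -0.    1.21 -1.53]
shift tool mm [-2.2  4.4 -0.9]
rot [-0.0022 -0.0029 -0.0053]
```

View pics/crop5.png

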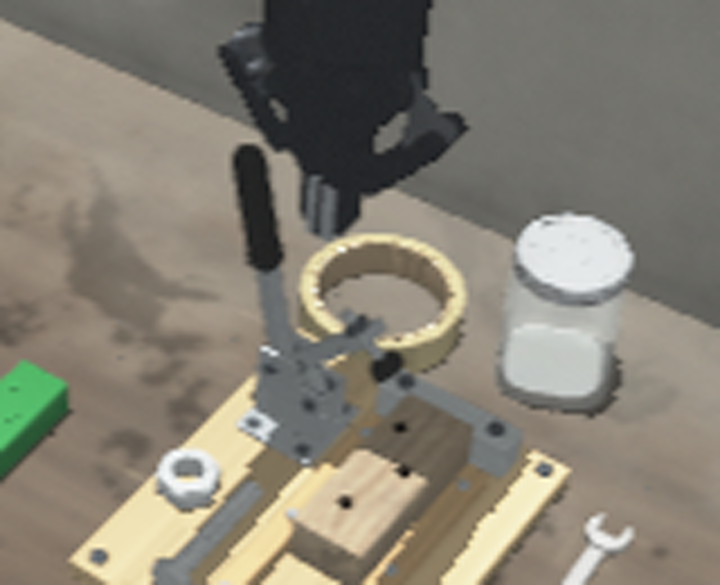

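The finger tips at crop (322,235) are on the channel side of the grip, which runs from (248,150) to (265,265), and level with it. Starting the push along the arc.

>>> jog_arm:
  motion: [1,-2,8,0,-0.002,-0.003,-0.005,1,0,8,0,0,0,0,1,0,4,0,0,0,0,1,0,7,1.5,0,0,0,1,0,7,1.5,0,0,0,1,0,8,2,0,0,0,1,0,8,4,0,0,0,1,0,8,4,0,0,0,1,0,7.5,5.5,0,0,0,1,0,7.5,5.5,0,0,0,1,0,0,0,0,0,0]

```text
clock: 12.35
tcp_pos: [0.6177, 0.1061, 0.1371]
tool_rot: [-0.074, -3.139, 0.0]
wrist_force: [0.1, -0.9, 0.7]
finger_gap: -0.0005
gripper_force: 0.0
```

```bash
python3 -c "
from h import *
st((45,135.3,139.6));snap('scene','scene6'); 
im=cv2.imread('pics/scene6.png')[170:300,290:450]; cv2.imwrite('pics/crop6.png',cv2.resize(im,None,fx=4.5,fy=4.5,interpolation=cv2.INTER_CUBIC))"
```

```text
t 12.35 jig mm [ 44.  136.1 137.1] F jig [ 0.1 -0.9  0.7] gap -0.001
tool in jig
 [[-1.    -0.002 -0.002]
 [-0.002  1.    -0.   ]
 [ 0.002 -0.    -1.   ]] q [ 0.1   0.46  1.52  0.    1.17 -1.42]
shift tool mm [-1.  -0.8 -2.5]
rot [-0.0001 -0.0017  0.0015]
```

View pics/crop6.png

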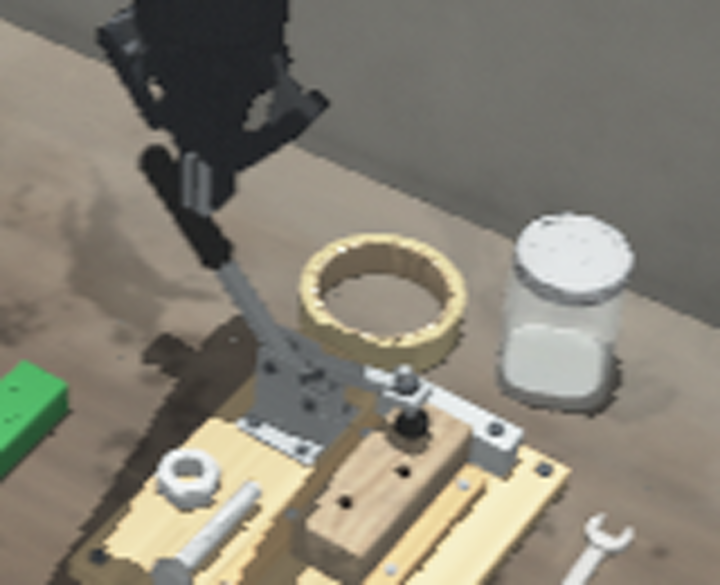

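The handle is about halfway over, with the fingertips on the grip at crop (200,205) and the pad swung down over the block at (410,425). Continuing past the dead point.

>>> jog_arm:
  motion: [1,0,6,5.5,0,0,0,1,0,6,5.5,0,0,0,1,0,5.5,7.5,0,0,0,1,0,5.5,7.5,0,0,0,1,0,3,7,0,0,0,1,0,3,7,0,0,0,1,0,2,6,0,0,0,1,0,2,6,0,0,0,1,0,1,5,0,0,0,1,0,1,3,0,0,0,1,0,0,0,0,0,0,1,0,0,0,0,0,0]

```text
clock: 13.9
tcp_pos: [0.6201, 0.1404, 0.0782]
tool_rot: [0.075, 3.14, 0.0]
wrist_force: [-0.2, 0.3, 0.4]
finger_gap: 0.0
gripper_force: 0.0
```

```bash
python3 -c "
from h import *
st((45,170,77))"
```

```text
t 13.9 jig mm [ 44.8 170.5  78.2] F jig [-0.2  0.3  0.4] gap 0.0
tool in jig
 [[-1.    -0.001  0.   ]
 [-0.001  1.     0.   ]
 [-0.     0.    -1.   ]] q [ 0.16  0.53  1.56 -0.    1.05 -1.37]
shift tool mm [-0.2 -0.5  1.2]
rot [0.0001 0.0004 0.0007]
```

No force is left on the fingers, so the handle has snapped away from them. I rise, move clear and check.

>>> jog_arm:
  motion: [1,0,0,-30,0,0,0,1,0,0,-45,0,0,0,1,0,0,-45,0,0,0,1,25,40,0,0,0,0,1,25,45,0,0,0,0,1,25,45,0,0,0,0,1,25,40,0,0,0,0,1,0,0,0,0,0,0]

```text
clock: 14.9
tcp_pos: [0.5263, 0.3178, 0.1984]
tool_rot: [-0.068, -3.141, -0.002]
wrist_force: [0.5, -0.3, -0.4]
finger_gap: -0.0003
gripper_force: 0.0
```

```bash
python3 -c "
from h import *
st();snap('scene','s7');snap('top','t7')
a=cv2.resize(cv2.imread('pics/s7.png')[200:310,300:430],None,fx=3,fy=3,interpolation=cv2.INTER_CUBIC)
b=cv2.resize(cv2.imread('pics/t7.png')[150:260,300:433],None,fx=3,fy=3,interpolation=cv2.INTER_CUBIC)
cv2.imwrite('pics/crop7.png',np.hstack([a,b]))
for d in (0,10,20): 
  r=np.radians(d); q=w2((45,82+133*np.cos(r),59+133*np.sin(r)));print(d,(proj('s7',q)-[300,200])*3,(proj('t7',q)-[300,150])*3+[390,0])"
```

```text
t 14.9 jig mm [-57.5 343.2 198.4] F jig [ 0.5 -0.3 -0.4] gap -0.0
tool in jig
 [[-1.    -0.005 -0.   ]
 [-0.005  1.     0.001]
 [ 0.     0.001 -1.   ]] q [ 0.47  0.39  1.47  0.    1.29 -1.05]
0 [[31.51793097 75.04242803]] [[326.84729299  88.59345662]]
10 [[33.02776356 55.61619015]] [[325.85052656  82.3442065 ]]
20 [[38.46761831 38.24622506]] [[330.86429156  76.31003934]]
```

View pics/crop7.png

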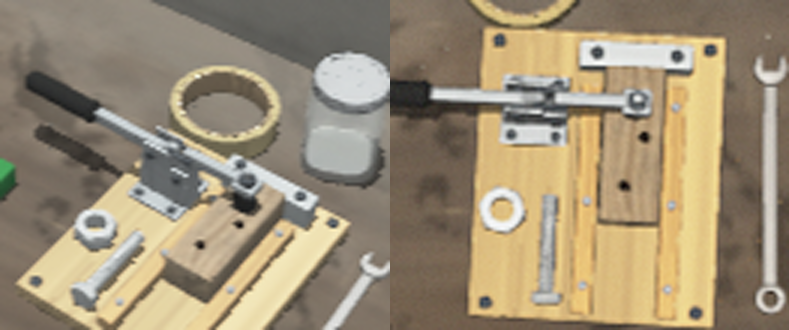

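The handle's end is at crop (30,78), which matches the level, locked position predicted at (31,75). The pad is on the block at (243,200), the block is against the stop, and the bystanders haven't moved.

```bash
python3 -c "
from h import *
print(robot.hand_in())"
```

```text
the job is handed in; nothing more can be done
None
```

The block is fully against the end stop, the toggle clamp is locked with its pad on the block, the bolt, nut and spanner beside it haven't moved, and I handed the job in at about 15 s with the arm clear of everything.

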